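Sift the candies out of the walnuts

ROBOT

A 6-joint arm with a two-finger parallel gripper is mounted at the origin on the work surface. World frame = base frame: x ahead of the robot, y to its left, z up, the work surface at z = 0. Lengths are in m, angles in rad, forces in N, time in s.
With the tool pointing down it reaches from about 0.25 to 0.775 m from the base axis. Payload 4 kg.
Tool frame: the origin (TCP) lies at the very end of the fingers, on their centre line; the grasp point (between the pads) lies 19 mm behind it; z points along the fingers, y is the direction in which the jaws open and shut (so a half turn about z gives the same grasp; the last joint's range is limited). The gripper opens to 94 mm and grips with 3 to 60 N. Pads are 16 mm wide; open, the fingers measure 119 mm over their backs; the gripper's body (75 mm by 177 mm) begins 78 mm behind the grasp point.
Start: joints at [1.176, 0.087, 1.371, -0, 1.684, -0.103], TCP at [0.158, 0.527, 0.206] pointing down, gripper open.
Joint ranges: [-3.1, 3.1], [-0.76, 2.03], [0.27, 2.55], [-1.08, 4.22], [0.17, 2.65], [-2.57, 2.57]. Speed limits (rad/s): [2.79, 2.79, 3.14, 3.14, 3.14, 3.14].

INTERFACE

Orientations are given as [roll, pitch, yaw] about the fixed x, y, z axes, in that order (R = Rz(yaw) Ry(pitch) Rx(roll)).
In Python, from bench import robot, snapshot, calibration gives the robot as it stands. The module is installed in compiled form; this text tells all that it offers.
- The arm moves only by the tool servo_tool, never from a script. Its argument "series" is text: rows parted by semicolons, each of 5 numbers parted by spaces: the closure, from -1 (fully open) to 1 (shut), then the shift along the tool's x, y, z in cm, then the turn about the tool's z in rad. A call has 1 to 20 rows; each row is the pose to reach, as a shift and turn from the pose commanded when the call began, along the tool's axes at that moment; what a row does not reach only later rows make up. A row lasts 1/12 s, in which the tool goes at most 41.7 mm and 7.16 degrees, less where a joint would pass 70% of its speed; a pose out of reach is approached as far as the arm can. A call with a gripper value outside its range is refused whole. The fingers move at their own pace and stop on an object; the grip force is fixed at half the most. Time passes only in rows, so rows that repeat a pose let the fingers close. It gives the time, the measured TCP pose, the force and the opening at its end, in the units of the state.
- robot.get_obs(): the state, without advancing time (a new reading comes with each control period).
- snapshot(name): name is "side" or "top"; returns (picture, depth): 400x640x3 uint8, red, green, blue; 400x640 float32, m along the optical axis (not along the pixel's ray), 0 where there is no reading.
- calibration(name): a dict with "fx", "fy", "cx", "cy" (pixels), "rvec" (rotation vector, rad) and "tvec" (3), from world to camera coordinates, as OpenCV has them. Camera axes: x right, y down, z forward; pixel columns grow to the right and rows downward; lengths in m; the calibration is good to about 2 mm. A picture is of the moment at which its call begins. calibration takes no time and is no camera call.
- robot.close_job(): hands the job in, once; it reports no verdict.
The state is a dict: "time": time; "joint_positions": joint angles; "qvel": joint speeds; "joint_torque": joint torques, N m; "tool_pos": TCP position; "ee_rot": TCP orientation; "wrist_force": force on the tool from outside, world axes, zero at the start; "wrist_torque": the same for the moment, N m; "width": finger opening in m.
Only numpy, scipy, OpenCV 4.12 (cv2) and the standard library are available. Lean on these libraries where they do the work, as an engineer would, in place of code of your own. Each camera call takes 0.05 s, during which the arm holds its last target. There are 200 camera calls.

TASK

The snack sieve on the red-rimmed tray holds walnuts and small orange candies. Shake the sieve over the tray until both candies have dropped through into the tray, then tip the walnuts out into the green bowl and stand the empty sieve upright back in the tray. Do not disturb the red bowl or the glass.

Things in the scene. Friction and masses are not known exactly. Their poses are not given: they have to be found in the camera images.
- sieve_grip (a point): Centre of the wooden handle bar of a loose steel hand sieve (0.3 kg) that stands on four feet in the tray; 124 mm above the feet's soles. Bar level, 123 mm long along the sieve's y, 16 mm wide (x), 22 mm tall, over the basket's middle, 45 mm clear above its contents. Basket 135 mm (x) by 118 mm (y), walls 38 mm high at both y sides and the +x end; the -x end is open, for pouring. z up.
- sieve_floor (a point): Middle of the sieve's floor, 90 mm under the handle's centre, same axes: thin bars along x. Slots 25 mm wide at y = 0 and +-38 mm; between them, at y = +-19 mm, two bars 9 mm apart make a groove that holds a candy until brisk strokes along the sieve's y (80 mm in 0.3 s or faster) or a sideways rock over 25 degrees throw it into a slot. Feet reach 34 mm below, at x +-55, y +-57.
- sieve_lip (a point): Middle of the open -x end's edge: 65 mm towards -x and 95 mm below the handle's centre, same axes. A low sill keeps the walnuts in up to some 15 degrees of tipping; with this end tipped down 30 degrees or more they roll out here and fly some 30 to 50 mm on while falling 100 mm.
- tray: White serving tray with red rim, fixed. Inside 260 mm along its x by 300 mm along its y, floor 4 mm thick, rim 4 mm thick and 30 mm high. Origin: centre of its underside, z up.
- candy0: Orange ball candy, 20 mm diameter, 10 g; origin at its centre. Its axes turn as it rolls.
- candy1: The other orange ball candy, same as candy0.
- walnut0: Brown round walnut, 36 mm diameter, 16 g, origin at its centre. Too large for the slots. Its axes turn as it rolls.
- walnut1: The other walnut, same as walnut0.
- green_bowl: Green lacquer bowl, loose, 150 mm across its mouth, 60 mm high, 0.4 kg; origin at the centre of its underside. The bowl for the walnuts.
- red_bowl: Red lacquer bowl of the same shape, a bystander; origin at the centre of its underside. It and the green bowl may stand either way round.
- glass_mid (a point): Water glass, a bystander, loose, 68 mm across, 80 mm high; the point is half-way up its axis.
Mind the look-alikes: they are no part of the job. What is shaped like the walnut1 but purple is not meant.

How it is judged:
By the outcome, as a careful person would: the job done as asked, in the order asked, and still so for the second after the job is handed in, with the robot touching nothing.
It also fails if it takes over 51 s, if anything falls off the work surface, if the arm or the gripper's body presses on something with over 40 N, if the wrist force passes 120 N, or if a joint passes its speed limit or range.

## Working session

There is one attempt and no reset: what is moved stays moved. The work goes in short steps, Python scripts to look and compute and a tool call to move; the robot and the scene stay as the last step left them, time stands still between calls to the robot, and variables do not carry over. Pictures are saved under pics/ and viewed, about 8 in all and at most 12, crops included, and the job is handed in when it is done.

Besides the shell and the picture viewer there is one more tool, called as name(argument=value, ...) on one line, values as JSON. servo_tool: Moves the arm, as the interface text tells. Its arguments: {"type":"object","properties":{"series":{"type":"string"}},"required":["series"]}

```bash
mkdir -p pics; cat > h.py <<'E'
import numpy as np, cv2
from bench import robot, snapshot, calibration
def cam(n):
    c=calibration(n); R=cv2.Rodrigues(np.array(c["rvec"],float))[0]; t=np.array(c["tvec"],float).ravel(); return c,R,t
def ray(n,u,v):
    c,R,t=cam(n); d=R.T@np.array([(u-c["cx"])/c["fx"],(v-c["cy"])/c["fy"],1]); return -R.T@t,d
def atz(n,u,v,z):
    o,d=ray(n,u,v); return o+d*(z-o[2])/d[2]
def atd(n,u,v,dep):
    o,d=ray(n,u,v); return o+d*dep
def proj(n,p):
    c,R,t=cam(n); q=R@np.array(p)+t; return c["fx"]*q[0]/q[2]+c["cx"],c["fy"]*q[1]/q[2]+c["cy"]
def tri(a,b):
    o1,d1=ray(*a);o2,d2=ray(*b)
    s=np.linalg.lstsq(np.c_[d1,-d2],o2-o1,rcond=None)[0]; p,q=o1+s[0]*d1,o2+s[1]*d2
    return (p+q)/2,np.linalg.norm(p-q)
def cloud(n,dep):
    c,R,t=cam(n); v,u=np.mgrid[:400,:640]
    P=np.stack([(u-c["cx"])/c["fx"]*dep,(v-c["cy"])/c["fy"]*dep,dep],-1)
    return (P-t)@R
def save(n,name):
    im,d=snapshot(n); cv2.imwrite(f"pics/{name}.png",im[...,::-1]); np.save(f"pics/{name}.npy",d); return im,d
E
python3 - <<'E'
from h import *
np.set_printoptions(precision=3,suppress=True)
for n in("top","side"):
    im,d=save(n,n+"0"); o,_=ray(n,0,0); print(n,o,calibration(n)["fx"],(d>0).mean())
print({k:np.array(v) for k,v in robot.get_obs().items()})
a,b=[cv2.imread(f"pics/{n}0.png") for n in("top","side")]
cv2.imwrite("pics/both.png",cv2.resize(np.vstack([a,b]),None,fx=.75,fy=.75))
E
```

```text
top [ 0.465 -0.075  1.044] 429.1784492981624 0.99587890625
side [0.146 0.478 0.786] 493.9733087268105 0.995890625
{'time': array(0.1), 'joint_positions': array([ 1.176,  0.088,  1.372, -0.   ,  1.684, -0.103]), 'qvel': array([ 0.   , -0.002, -0.002,  0.   , -0.001, -0.   ]), 'joint_torque': array([  0.002, -34.125, -30.33 ,   0.072,   0.03 ,  -0.   ]), 'tool_pos': array([0.158, 0.526, 0.204]), 'ee_rot': array([-3.14, -0.  ,  2.85]), 'wrist_force': array([ 0.162, -0.67 ,  0.51 ]), 'wrist_torque': array([-0.02 ,  0.025, -0.003]), 'width': array(0.094)}
```

View pics/top0.png

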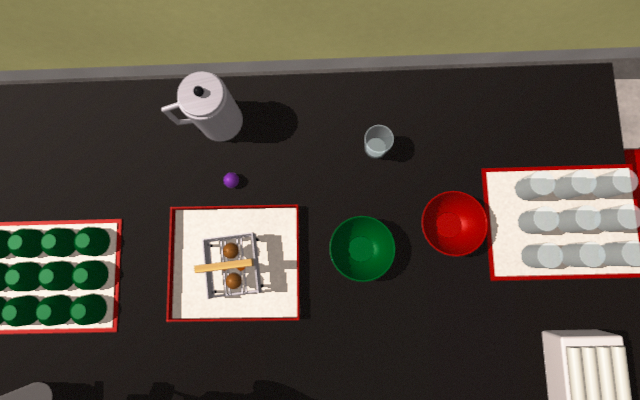

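View pics/side0.png

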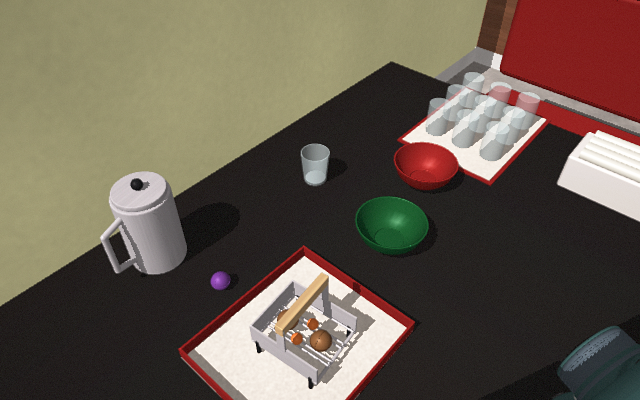

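The top view shows the sieve at about (233,266) in the tray, with the green bowl at (362,248), the red bowl at (454,223) and the glass at (378,141). In the side view both candies are visible at (313,324) and (296,338). I need enlarged crops to find the open end and the handle's ends.

```bash
python3 - <<'E'
from h import *
a=cv2.imread("pics/top0.png")[220:310,180:285]; b=cv2.imread("pics/side0.png")[265:395,235:370]
A=cv2.resize(a,(int(105*600/90*.56),int(600*.56)),interpolation=cv2.INTER_CUBIC)
A=cv2.resize(a,(395,339),interpolation=cv2.INTER_CUBIC);B=cv2.resize(b,(405,390),interpolation=cv2.INTER_CUBIC)
A=cv2.copyMakeBorder(A,0,51,0,0,cv2.BORDER_CONSTANT)
cv2.imwrite("pics/crop.png",np.hstack([A,B]))
np.set_printoptions(precision=3,suppress=True)
d=np.load("pics/top0.npy"); P=cloud("top",d); im=cv2.imread("pics/top0.png")
hsv=cv2.cvtColor(im,cv2.COLOR_BGR2HSV)
m=(P[...,2]>.105)&(P[...,2]<.17); m[:,:180]=0;m[:,285:]=0;m[:220]=0;m[310:]=0
Q=P[m]; print("handle",len(Q),Q.mean(0),Q.min(0),Q.max(0),cv2.minAreaRect((Q[:,:2]).astype(np.float32)), np.median(Q[:,2]))
g=(hsv[...,0]>60)&(hsv[...,0]<90)&(hsv[...,1]>100)&(P[...,2]>.052); g[:,:320]=0;g[:,400:]*=False
print("green",cv2.minEnclosingCircle(P[g][:,:2].astype(np.float32)),P[g][:,2].max())
r=((hsv[...,0]<8)|(hsv[...,0]>172))&(hsv[...,1]>120)&(P[...,2]>.052); r[:,:415]=0;r[:,490:]=0
print("red",cv2.minEnclosingCircle(P[r][:,:2].astype(np.float32)))
t=((hsv[...,0]<8)|(hsv[...,0]>172))&(hsv[...,1]>120)&(P[...,2]<.045);t[:,:160]=0;t[:,310:]=0;t[:195]=0;t[330:]=0
print("tray",cv2.minAreaRect(P[t][:,:2].astype(np.float32)),P[t][:,2].max())
E
```

```text
handle 465 [0.466 0.148 0.137] [0.452 0.089 0.107] [0.479 0.212 0.143] ((0.4655311107635498, 0.1502288281917572), (0.015944847837090492, 0.1228107213973999), 5.8895392417907715) 0.13778468189831566
green ((0.49595749378204346, -0.14630937576293945), 0.07733181864023209) 1.0438242451502098
red ((0.516391396522522, -0.2541068196296692), 0.18595044314861298)
tray ((0.4726940393447876, 0.15010812878608704), (0.34577009081840515, 0.2797117829322815), 89.65518188476562) 0.03526058637914325
```

View pics/crop.png

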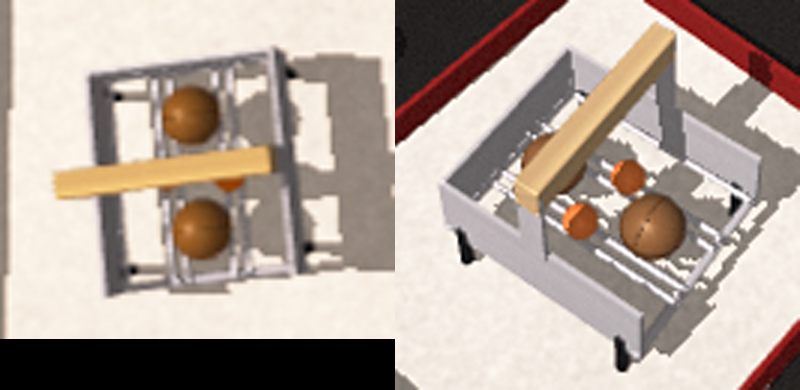

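The sieve's closed wall is at world +x, so its open lip faces the robot (-x). The candies sit in the grooves near the middle. Moves only turn the tool about its own z, so before touching anything I'll check how the arm behaves at its reach limit, in free space.

servo_tool(series="-1 0 3 -2 0; -1 0 6 -5 0; -1 0 9 -9 0; -1 0 13 -12 0; -1 0 17 -12 0; -1 0 21 -12 0; -1 0 25 -12 0; -1 0 29 -12 0; -1 0 33 -12 0; -1 0 37 -12 0; -1 0 37 -12 0")

```text
time: 1.02
tool_pos: [0.2344, 0.7806, 0.2801]
ee_rot: [3.106, 0.0, 2.85]
wrist_force: [0.0, -0.5, 0.3]
width: 0.0941
```

```bash
python3 - <<'E'
from h import *
np.set_printoptions(precision=4,suppress=True)
o=robot.get_obs();print(o["tool_pos"],np.array(o["ee_rot"]),np.array(o["joint_positions"]))
u=lambda a,b:((a/3.76)+180,b/3.76+220); w=lambda a,b:((a-395)/3+235,b/3+265)
print(tri(("top",*u(55,185)),("side",*w(528,190))),tri(("top",*u(272,160)),("side",*w(665,28))))
E
```

```text
[0.2344 0.7806 0.2801] [3.1057 0.0002 2.8499] [ 1.2086  0.7809  0.2738  0.0026  2.051  -0.0693]
(array([0.4577, 0.2117, 0.1325]), np.float64(0.0014075415040028154)) (array([0.4702, 0.0897, 0.1337]), np.float64(0.0017956808396163816))
```

servo_tool(series="-1 0 4 -4 0; -1 0 8 -8 0; -1 0 12 -12 0; -1 0 16 -16 0; -1 0 20 -20 0; -1 0 24 -24 0")

```text
time: 1.52
tool_pos: [0.2305, 0.7674, 0.3214]
ee_rot: [3.072, 0.0, 2.85]
wrist_force: [0.3, -0.0, -0.8]
width: 0.0939
```

servo_tool(series="-1 0 -3 0 0; -1 0 -6 0 0; -1 0 -6 0 0")

```text
time: 1.77
tool_pos: [0.2111, 0.7048, 0.3115]
ee_rot: [3.087, -0.001, 2.85]
wrist_force: [-0.5, -0.7, -0.6]
width: 0.0939
```

servo_tool(series="-1 0 0 0 0; -1 0 0 0 0")

```text
time: 1.93
tool_pos: [0.2138, 0.7117, 0.3183]
ee_rot: [3.068, 0.0, 2.85]
wrist_force: [0.2, -0.4, -0.2]
width: 0.094
```

servo_tool(series="-1 0 4 0 0; -1 0 8 0 0; -1 0 12 0 0; -1 0 16 0 0")

```text
time: 2.27
tool_pos: [0.2394, 0.7961, 0.2843]
ee_rot: [3.053, -0.001, 2.85]
wrist_force: [-0.7, -0.1, -0.2]
width: 0.0939
```

servo_tool(series="-1 0 4 0 0")

```text
time: 2.35
tool_pos: [0.2434, 0.8102, 0.2812]
ee_rot: [3.019, -0.0, 2.85]
wrist_force: [0.2, -0.7, -0.4]
width: 0.0937
```

servo_tool(series="-1 0 4 0 0")

```text
time: 2.43
tool_pos: [0.2477, 0.8248, 0.2728]
ee_rot: [2.992, -0.0, 2.85]
wrist_force: [-0.0, -0.2, 0.4]
width: 0.094
```

servo_tool(series="-1 0 30 0 0; -1 0 60 0 0")

```text
time: 2.6
tool_pos: [0.2545, 0.8472, 0.2541]
ee_rot: [2.958, 0.0, 2.85]
wrist_force: [0.8, 0.4, 0.6]
width: 0.0938
```

Each one-row call that pushes past the reach limit tilts the tool by about 2°, and later calls keep that tilt, so pouring by tilt is possible. Next I'll check that pushing against the inner limit removes it. I need a vertical tool for the grasp anyway.

servo_tool(series="-1 0 -4 -0.7 0; -1 0 -8 -1.4 0; -1 0 -12 -2.1 0; -1 0 -16 -2.8 0; -1 0 -20 -3.6 0; -1 0 -24 -4.3 0; -1 0 -28 -5 0; -1 0 -32 -5.8 0; -1 0 -36 -6.5 0; -1 0 -40 -7.3 0; -1 0 -44 -8 0; -1 0 -48 -8.7 0; -1 0 -52 -9.5 0; -1 0 -56 -10.2 0; -1 0 -60 -11 0")

```text
time: 3.85
tool_pos: [0.0803, 0.2661, 0.2602]
ee_rot: [2.948, 0.004, 2.851]
wrist_force: [1.2, 0.3, 1.5]
width: 0.0941
```

```bash
python3 -c "
from h import *
o=robot.get_obs();print(o['time'],o['tool_pos'],o['ee_rot'],o['joint_positions'])"
```

```text
3.85 [0.08025497 0.26613729 0.26024386] [2.94780971 0.00379777 2.85092611] [ 1.011115   -0.71540945  1.86430249  0.04893871  1.80447657 -0.25355507]
```

servo_tool(series="-1 0 -4 0 0")

```text
time: 3.93
tool_pos: [0.0739, 0.244, 0.2571]
ee_rot: [2.968, 0.003, 2.85]
wrist_force: [9.8, 8.4, 5.3]
width: 0.0939
```

servo_tool(series="-1 0 -4 0 0")

```text
time: 4.02
tool_pos: [0.0715, 0.2346, 0.2546]
ee_rot: [2.999, 0.002, 2.848]
wrist_force: [-0.0, 0.1, -0.4]
width: 0.0945
```

servo_tool(series="-1 0 -4 0 0")

```text
time: 4.1
tool_pos: [0.0686, 0.2254, 0.2572]
ee_rot: [3.023, 0.003, 2.849]
wrist_force: [0.2, -0.4, -0.5]
width: 0.094
```

```bash
python3 -c "
from h import *
o=robot.get_obs();print(o['time'],o['tool_pos'],o['ee_rot'],o['joint_positions'])"
```

```text
4.1 [0.06860732 0.22535966 0.2571888 ] [3.023266   0.00310679 2.8487574 ] [ 0.984496   -0.75659104  1.87830735  0.03303438  1.90550731 -0.28101028]
```

servo_tool(series="-1 0 -4 0 0")

```text
time: 4.18
tool_pos: [0.0655, 0.2154, 0.2604]
ee_rot: [3.05, 0.003, 2.849]
wrist_force: [0.1, 0.3, 0.2]
width: 0.0937
```

servo_tool(series="-1 0 -4 0 0")

```text
time: 4.27
tool_pos: [0.0623, 0.2051, 0.2646]
ee_rot: [3.077, 0.004, 2.849]
wrist_force: [0.1, 0.7, -0.3]
width: 0.094
```

servo_tool(series="-1 0 -4 0 0")

```text
time: 4.35
tool_pos: [0.0591, 0.1944, 0.2701]
ee_rot: [3.104, 0.004, 2.85]
wrist_force: [0.8, 1.1, 0.2]
width: 0.0938
```

servo_tool(series="-1 0 0 0 0")

```text
time: 4.43
tool_pos: [0.0593, 0.1948, 0.2706]
ee_rot: [3.103, 0.004, 2.85]
wrist_force: [0.5, -0.1, 0.3]
width: 0.094
```

servo_tool(series="-1 0 -4 0 0")

```text
time: 4.52
tool_pos: [0.0557, 0.1839, 0.2747]
ee_rot: [3.133, 0.003, 2.85]
wrist_force: [-0.1, -0.4, -0.3]
width: 0.0942
```

servo_tool(series="-1 0 -1.5 0 0")

```text
time: 4.6
tool_pos: [0.0543, 0.1792, 0.2783]
ee_rot: [-3.14, 0.003, 2.85]
wrist_force: [0.3, 0.2, 0.4]
width: 0.0938
```

servo_tool(series="-1 0 0 0 0")

```text
time: 4.68
tool_pos: [0.0543, 0.1792, 0.2773]
ee_rot: [-3.139, 0.002, 2.85]
wrist_force: [0.5, 0.4, 0.3]
width: 0.0941
```

```bash
python3 - <<'E'
from h import *
np.set_printoptions(precision=4,suppress=True)
from scipy.spatial.transform import Rotation as Ro
o=robot.get_obs();p=np.array(o["tool_pos"]);print(o["time"],p,o["ee_rot"],o["joint_positions"])
R=Ro.from_euler("xyz",o["ee_rot"]).as_matrix(); print(R)
# goal: tool y along sieve x (dir at yaw .103), tool x along? ; TCP above handle
for z in(.24,.109):
    print(100*R.T@(np.array([.465,.1505,z])-p))
E
```

```text
4.6833 [0.0543 0.1792 0.2773] [-3.1394  0.0023  2.8497] [ 0.9755 -0.7568  1.8324 -0.0033  2.0674 -0.305 ]
[[-0.9577  0.2878  0.0016]
 [ 0.2878  0.9577 -0.0028]
 [-0.0023 -0.0022 -1.    ]]
[-40.1553   9.0749   3.8025]
[-40.1251   9.104   16.9024]
```

servo_tool(series="-1 -3.6 0.8 0.4 0.11; -1 -7.3 1.7 0.8 0.22; -1 -11 2.5 1.2 0.33; -1 -14.6 3.3 1.6 0.44; -1 -18.2 4.1 2 0.55; -1 -21.9 5 2.4 0.66; -1 -25.5 5.8 2.8 0.77; -1 -29.2 6.6 3.2 0.88; -1 -32.8 7.4 3.6 0.99; -1 -36.5 8.2 3.8 1.1; -1 -40.1 9.1 3.8 1.176; -1 -40.1 9.1 3.8 1.176; -1 -40.1 9.1 3.8 1.176")

```text
time: 5.77
tool_pos: [0.4653, 0.1494, 0.234]
ee_rot: [-3.136, 0.009, 1.673]
wrist_force: [-0.2, 0.9, -0.0]
width: 0.0942
```

```bash
cat > st.py <<'E'
from h import *
np.set_printoptions(precision=4,suppress=True)
from scipy.spatial.transform import Rotation as Ro
o=robot.get_obs();p=np.array(o["tool_pos"]);R=Ro.from_euler("xyz",o["ee_rot"]).as_matrix()
if __name__=="__main__":
    print(o["time"],p,np.array(o["ee_rot"]),np.array(o["joint_positions"]),"w",o["width"],"F",np.array(o["wrist_force"]))
    print("tilt",np.degrees(np.arccos(-R[2,2])),"yaz",np.degrees(np.arctan2(R[1,1],R[0,1])),"Ry",R[:,1],"Rz",R[:,2])
    import sys
    a=list(map(float,sys.argv[1:]))
    for i in range(0,len(a),3): print("->",a[i:i+3],100*R.T@(np.array(a[i:i+3])-p))
E
python3 st.py .465 .1505 .109
```

```text
5.7667 [0.4653 0.1494 0.234 ] [-3.1361  0.0089  1.6731] [ 0.2007 -0.0481  1.4525 -0.0084  1.7435  0.0969] w 0.09416687457656696 F [-0.1662  0.9277 -0.027 ]
tilt 0.5983229605970837 yaz 5.859350757909827 Ry [ 0.9948  0.1021 -0.0055] Rz [-0.0045 -0.0094 -0.9999]
-> [0.465, 0.1505, 0.109] [ 0.2213  0.0482 12.4942]
```

servo_tool(series="-1 0.1 0 3.5 0; -1 0.1 0 7 0; -1 0.1 0 10 0; -1 0.1 0 12 0; -1 0.1 0 12.4 0; 1 0.1 0 12.4 0; 1 0.1 0 12.4 0; 1 0.1 0 12.4 0; 1 0.1 0 12.4 0; 1 0.1 0 12.4 0; 1 0.1 0 12.4 0; 1 0.1 0 12.4 0")

```text
time: 6.77
tool_pos: [0.4635, 0.1494, 0.1115]
ee_rot: [-3.139, 0.009, 1.674]
wrist_force: [0.3, 0.7, 0.4]
width: 0.0502
```

```bash
python3 st.py
```

```text
6.7667 [0.4635 0.1494 0.1115] [-3.1388  0.009   1.6738] [ 0.2016 -0.0113  1.6603 -0.0087  1.4963  0.0993] w 0.050244241699174595 F [0.2701 0.739  0.3995]
tilt 0.5391839113098555 yaz 5.898747631401494 Ry [ 0.9947  0.1028 -0.0028] Rz [-0.0019 -0.0092 -1.    ]
```

servo_tool(series="1 0 0 0 0; 1 0 0 0 0; 1 0 0 0 0; 1 0 0 0 0; 1 0 0 0 0; 1 0 0 0 0; 1 0 0 0 0; 1 0 0 0 0; 1 0 0 -0.5 0; 1 0 0 -1.2 0; 1 0 0 -2 0; 1 0 0 -2.6 0; 1 0 0 -2.8 0; 1 0 0 -2.8 0")

```text
time: 7.93
tool_pos: [0.4638, 0.1498, 0.1401]
ee_rot: [-3.14, 0.009, 1.674]
wrist_force: [0.3, -0.1, -3.4]
width: 0.0155
```

```bash
python3 st.py; python3 - <<'E'
from h import *
save("side","side1");save("top","top1")
a=cv2.resize(cv2.imread("pics/top1.png")[195:330,160:310],None,fx=2.7,fy=2.7)
b=cv2.resize(cv2.imread("pics/side1.png")[200:400,170:430],None,fx=1.5,fy=1.5)
h=max(a.shape[0],b.shape[0]);f=lambda i:cv2.copyMakeBorder(i,0,h-i.shape[0],0,0,cv2.BORDER_CONSTANT)
cv2.imwrite("pics/v1.png",np.hstack([f(a),f(b)]))
E
```

```text
7.9333 [0.4638 0.1498 0.1401] [-3.1397  0.0089  1.6738] [ 0.2022 -0.0274  1.6183 -0.0087  1.5535  0.0994] w 0.01549108788282059 F [ 0.3164 -0.1254 -3.3705]
tilt 0.5196947068572378 yaz 5.90047265748592 Ry [ 0.9947  0.1028 -0.0019] Rz [-0.0009 -0.009  -1.    ]
```

View pics/v1.png

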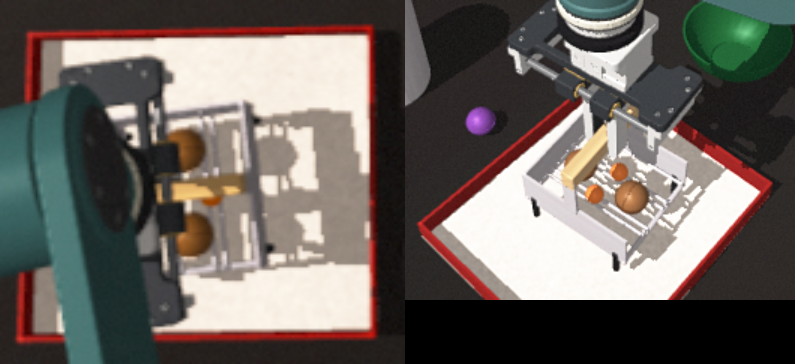

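servo_tool(series="1 3 0 0 0; 1 5 0 0 0; 1 1 0 0 0; 1 -3 0 0 0; 1 -5 0 0 0; 1 -1 0 0 0; 1 3 0 0 0; 1 5 0 0 0; 1 1 0 0 0; 1 -3 0 0 0; 1 -5 0 0 0; 1 -1 0 0 0; 1 0 0 0 0; 1 0 0 0 0")

```text
time: 9.2
tool_pos: [0.4628, 0.1507, 0.1384]
ee_rot: [-3.137, 0.008, 1.675]
wrist_force: [-1.1, 0.6, -3.8]
width: 0.0158
```

```bash
cat > orange.py <<'E'
from h import *
import sys
np.set_printoptions(precision=3,suppress=True)
for n in ("side","top"):
    im,d=save(n,sys.argv[1]+n); P=cloud(n,d); hsv=cv2.cvtColor(im[...,::-1].copy(),cv2.COLOR_BGR2HSV)
    for name,lo,hi in(("orange",(5,190,150),(14,255,255)),("brown",(5,90,50),(16,220,150))):
        m=cv2.inRange(hsv,lo,hi); k,l,s,c=cv2.connectedComponentsWithStats(m)
        for i in range(1,k):
            if s[i,4]>12: print(n,name,s[i,4],c[i],np.median(P[l==i],0), np.median(hsv[l==i],0))
E
python3 orange.py s2; python3 st.py
```

```text
side orange 55 [303.418 347.491] [0.452 0.166 0.023] [ 11. 197. 170.]
side orange 23 [288.652 364.174] [0.45  0.202 0.02 ] [ 11. 197. 231.]
side brown 1502 [496.18   24.565] [ 1.23  -2.378 -0.486] [ 10. 134.  94.]
side brown 19 [283.263 299.421] [0.509 0.153 0.095] [ 13. 149. 131.]
side brown 81 [293.58 311.37] [0.45  0.186 0.156] [ 16. 102. 136.]
side brown 183 [320.951 331.071] [0.423 0.152 0.089] [ 13. 150. 124.]
top brown 146 [229.158 246.884] [0.505 0.146 0.091] [ 14. 190. 103.]
top brown 161 [232.161 279.248] [0.435 0.139 0.091] [ 14. 187.  98.]
9.3 [0.4629 0.1496 0.1385] [-3.1368  0.01    1.675 ] [ 0.2028 -0.0263  1.6203 -0.0095  1.5533  0.0987] w 0.015725942327870803 F [ 0.0517  0.0691 -4.2007]
tilt 0.6367004384760099 yaz 5.97031994397397 Ry [ 0.9946  0.104  -0.0048] Rz [-0.0037 -0.0105 -0.9999]
```

Both candies now read about 20 mm high, at about (.452,.166) and (.450,.202), so they lie on the tray. Both walnuts are still in the sieve. I'll fit a planar model of the arm so I can plan the tilt, and check the clearances.

```bash
cat > fk.py <<'E'
import numpy as np
from scipy.optimize import least_squares
J=np.array([(.088,1.372,1.684),(.7809,.2738,2.051),(-.7154,1.8643,1.8045),(-.7566,1.8783,1.9055),(-.7568,1.8324,2.0674),(-.0481,1.4525,1.7435),(-.0113,1.6603,1.4963),(-.0274,1.6183,1.5535)])
X=np.array([(.158,.526,.204),(.2344,.7806,.2801),(.0803,.2661,.2602),(.0686,.2254,.2572),(.0543,.1792,.2773),(.4653,.1494,.234),(.4635,.1494,.1115),(.4638,.1498,.1401)])
def fk(q,p):
    s0,d,L1,L2,de,L3,z0=p; a,b,c=q[...,0],q[...,0]+q[...,1]+de,q.sum(-1)
    return np.stack([s0+L1*np.sin(a)+L2*np.sin(b)+L3*np.sin(c),z0+L1*np.cos(a)+L2*np.cos(b)+L3*np.cos(c)],-1)
def res(p):
    f=fk(J,p); s=np.sqrt(np.maximum((X[:,:2]**2).sum(1)-p[1]**2,0)); return np.r_[f[:,0]-s,f[:,1]-X[:,2]]
sol=least_squares(res,[0,.06,.4,.4,0,.25,.3]); p=sol.x
if __name__=="__main__":
    np.set_printoptions(precision=4,suppress=True); print(p,np.abs(sol.fun).max())
    lo,hi=np.array([-.76,.27,.17]),np.array([2.03,2.55,2.65])
    def ik(q0,t,w):  # weighted least squares IK
        return least_squares(lambda q:np.r_[fk(q,p)-t[:2],w*(q.sum()-t[2])],np.clip(q0,lo+1e-4,hi-1e-4),bounds=(lo,hi)).x
    for w in(.1,.2,.4):  # ratchet outward from two heights
      for s,z,di in((.80,.27,(1,0)),(.72,.45,(1,0)),(.72,.45,(.7,.7)),(.72,.45,(0,1))):
        q=ik(np.array([.7,.3,2.1]),(s,z,np.pi),w); q0=q
        for k in range(18): q=ik(q,(*(fk(q,p)+.0417*np.array(di)),q.sum()),w)
        print(w,s,z,di,fk(q0,p),180-np.degrees(q0.sum()),"->",fk(q,p),180-np.degrees(q.sum()),q)
    for th in (0,32):
      for z in(.15,.25,.35,.45):
        qs=ik(np.array([-.7,1.9,2.]),(0.0,z,np.pi-np.radians(th)),3.); print("inner",th,z,fk(qs,p),180-np.degrees(qs.sum()),qs)
E
python3 fk.py; python3 - <<'E'
from h import *
np.set_printoptions(precision=3,suppress=True)
for n in("top","side"):
    P=cloud(n,np.load(f"pics/{n}0.npy")); ok=np.load(f"pics/{n}0.npy")>0
    for lo,hi in((.1,.16),(.16,.6)):
        m=ok&(P[...,2]>lo)&(P[...,2]<hi)&(np.hypot(P[...,0],P[...,1])<1.15); k,l,s,c=cv2.connectedComponentsWithStats(m.astype(np.uint8))
        for i in range(1,k):
            if s[i,4]>30: Q=P[l==i]; print(n,lo,s[i,4],np.percentile(Q,2,0),np.percentile(Q,98,0))
P=cloud("top",np.load("pics/top0.npy")); hsv=cv2.cvtColor(cv2.imread("pics/top0.png"),cv2.COLOR_BGR2HSV)
for nm,m,sl in(("green",(hsv[...,0]>60)&(hsv[...,0]<90)&(hsv[...,1]>100),slice(320,410)),("red",((hsv[...,0]<8)|(hsv[...,0]>172))&(hsv[...,1]>120),slice(415,488))):
    m=m&(P[...,2]>.05)&(P[...,2]<.07); k=np.zeros_like(m);k[180:300,sl]=1; Q=P[m&k]; print(nm,len(Q),cv2.minEnclosingCircle(Q[:,:2].astype(np.float32)),cv2.fitEllipse(cv2.convexHull(Q[:,:2].astype(np.float32))))
E
```

```text
[0.0011 0.0515 0.4477 0.5092 0.1996 0.371  0.1745] 0.0004608278897662854
0.1 0.8 0.27 (1, 0) [0.8  0.27] 7.949436982812585e-05 -> [1.2964 0.2413] 85.17032108319998 [1.2151 0.27   0.17  ]
0.1 0.72 0.45 (1, 0) [0.7172 0.4474] 6.47917822442534 -> [1.279 0.396] 92.05310478304926 [1.095 0.27  0.17 ]
0.1 0.72 0.45 (0.7, 0.7) [0.7172 0.4474] 6.47917822442534 -> [1.098  0.8666] 114.46609635068963 [0.7038 0.27   0.17  ]
0.1 0.72 0.45 (0, 1) [0.7172 0.4474] 6.47917822442534 -> [0.6936 1.1524] 107.38675364951982 [0.122  0.27   0.8753]
0.2 0.8 0.27 (1, 0) [0.8  0.27] 1.7022364318108885e-07 -> [1.2977 0.205 ] 83.56481863399044 [1.2431 0.27   0.17  ]
0.2 0.72 0.45 (1, 0) [0.7114 0.4419] 4.9225808534381486 -> [1.2776 0.3511] 84.96355134391729 [1.0939 0.27   0.2948]
0.2 0.72 0.45 (0.7, 0.7) [0.7114 0.4419] 4.9225808534381486 -> [1.0889 0.8187] 98.61194978950306 [0.6359 0.27   0.5146]
0.2 0.72 0.45 (0, 1) [0.7114 0.4419] 4.9225808534381486 -> [0.6364 1.0457] 86.75688527244854 [0.0384 0.27   1.319 ]
0.4 0.8 0.27 (1, 0) [0.8  0.27] 3.932467649292448e-06 -> [1.1885 0.1298] 48.63632923984093 [1.1036 0.27
[... 1274 characters left out ...]
9]
side 0.1 1674 [ 0.163 -0.665  0.101] [ 0.277 -0.559  0.112]
side 0.1 1714 [0.773 0.155 0.101] [0.827 0.292 0.159]
side 0.1 1105 [0.45  0.095 0.105] [0.473 0.214 0.141]
side 0.1 416 [0.073 0.006 0.126] [0.116 0.03  0.16 ]
side 0.16 2339 [0.775 0.15  0.162] [0.869 0.246 0.2  ]
side 0.16 4279 [ 0.054 -0.056  0.163] [0.115 0.315 0.574]
green 644 ((0.4977395534515381, -0.1488497406244278), 0.07452300190925598) ((0.4975999593734741, -0.14883065223693848), (0.14766283333301544, 0.14814843237400055), 24.383869171142578)
red 620 ((0.549613893032074, -0.3608812093734741), 0.07508118450641632) ((0.549657940864563, -0.36044636368751526), (0.14775069057941437, 0.14866474270820618), 17.680809020996094)
```

The model fits to within 0.5 mm. The plan:
1. Lift the sieve gently and turn it by about 115°, so the lip faces away.
2. Tilt it at the outer limit, high up.
3. Go over the green bowl and turn back to pour.

First comes a gentle lift.

servo_tool(series="1 0 0 -1 0; 1 0 0 -3 0; 1 0 0 -6 0; 1 0 0 -9 0; 1 0 0 -12 0; 1 0 0 -13.6 0; 1 0 0 -14 0; 1 0 0 -14 0")

```text
time: 9.97
tool_pos: [0.4643, 0.151, 0.2811]
ee_rot: [3.141, 0.009, 1.674]
wrist_force: [-0.3, 0.4, -3.9]
width: 0.0156
```

servo_tool(series="1 -0.1 0.1 -0.1 0.1; 1 -0.5 0.5 -0.4 0.2; 1 -1 1.2 -0.9 0.3; 1 -1.8 2 -1.6 0.4; 1 -2.7 3 -2.4 0.5; 1 -3.7 4.1 -3.3 0.6; 1 -4.8 5.4 -4.3 0.7; 1 -6 6.7 -5.4 0.8; 1 -7.3 8.1 -6.5 0.9; 1 -8.6 9.5 -7.6 1; 1 -9.8 10.9 -8.7 1.1; 1 -11.1 12.3 -9.8 1.2; 1 -12.3 13.6 -10.9 1.3; 1 -13.4 14.9 -11.9 1.4; 1 -14.4 16 -12.8 1.5; 1 -15.3 17 -13.6 1.6; 1 -16.1 17.8 -14.3 1.7; 1 -16.6 18.5 -14.8 1.8; 1 -17 18.9 -15.1 1.9; 1 -17.1 19 -15.2 2")

```text
time: 11.63
tool_pos: [0.6719, 0.0008, 0.4286]
ee_rot: [3.13, 0.004, -0.332]
wrist_force: [0.7, 0.4, -4.0]
width: 0.0159
```

```bash
python3 orange.py s3; python3 st.py .73 0 .47
python3 - <<'E'
from h import *
a=cv2.imread("pics/s3top.png")[130:330,140:420]; a=cv2.resize(a,None,fx=1.4,fy=1.4)
b=cv2.imread("pics/s3side.png")[120:400,150:450]; 
h=max(a.shape[0],b.shape[0]);f=lambda i:cv2.copyMakeBorder(i,0,h-i.shape[0],0,0,cv2.BORDER_CONSTANT)
cv2.imwrite("pics/v2.png",np.hstack([f(a),f(b)]))
E
```

```text
side orange 41 [303.878 348.268] [0.451 0.166 0.021] [ 10. 197. 228.]
side orange 45 [287.089 364.089] [0.451 0.205 0.021] [ 10. 198. 224.]
side brown 41 [264.659  34.39 ] [0.668 0.003 0.457] [ 16. 105. 111.]
side brown 13 [263.385  43.923] [0.663 0.013 0.448] [ 16. 107. 113.]
side brown 46 [282.957  56.261] [0.615 0.02  0.448] [ 16.  105.  144.5]
side brown 165 [294.224  75.764] [ 0.647 -0.035  0.38 ] [ 13. 147.  77.]
side brown 222 [251.095  89.054] [0.672 0.035 0.376] [ 13. 151. 118.]
side brown 14 [290.786 363.214] [0.45  0.199 0.019] [ 11.  136.  129.5]
top orange 15 [255.333 123.933] [0.689 0.04  0.379] [ 14. 191. 205.]
top orange 20 [257.4 132.8] [0.675 0.037 0.379] [ 14. 191. 183.]
top brown 24 [254.125 131.125] [0.796 0.112 0.001] [ 14.  175.5 124.5]
top brown 347 [305.329 142.069] [ 0.655 -0.041  0.382] [ 14. 179. 100.]
11.7333 [0.6714 0.0013 0.4288] [ 3.1304  0.0042 -0.3265] [-0.0773  0.51    0.383  -0.0126  2.2554  1.812 ] w 0.01570741859243332 F [ 0.1759 -0.4138 -3.8695]
tilt 0.6832439971882027 yaz -108.7051677774828 Ry [-0.3207 -0.9471  0.0112] Rz [-0.0075 -0.0092 -0.9999]
-> [0.73, 0.0, 0.47] [ 5.5769 -1.7104 -4.1595]
```

View pics/v2.png

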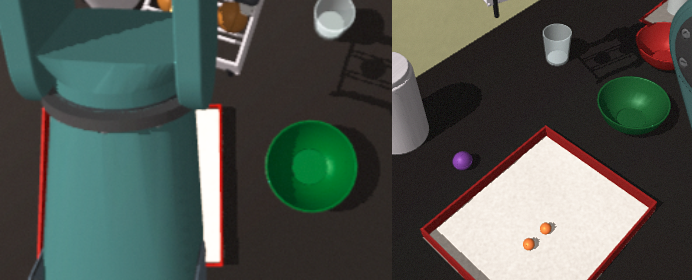

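The picture shows both candies on the tray, near (545,228) and (529,244) in the right half. The depth readings put both walnuts still in the sieve. Now I tilt in small steps.

servo_tool(series="1 3.2 -1 -2.4 0")

```text
time: 11.82
tool_pos: [0.6852, 0.0015, 0.435]
ee_rot: [3.134, -0.004, -0.323]
wrist_force: [1.3, 0.3, -3.5]
width: 0.0158
```

servo_tool(series="1 3.5 -1.2 -1.8 0")

```text
time: 11.9
tool_pos: [0.7005, 0.0012, 0.4326]
ee_rot: [-3.14, -0.034, -0.323]
wrist_force: [1.1, -1.2, -4.1]
width: 0.0158
```

servo_tool(series="1 3.5 -1.2 -1.8 0")

```text
time: 11.98
tool_pos: [0.7125, 0.0015, 0.4291]
ee_rot: [-3.132, -0.058, -0.323]
wrist_force: [1.2, -0.5, -4.3]
width: 0.0157
```

servo_tool(series="1 3.5 -1.2 -1.5 0")

```text
time: 12.07
tool_pos: [0.7247, 0.0018, 0.4256]
ee_rot: [-3.124, -0.081, -0.323]
wrist_force: [0.3, 0.4, -3.6]
width: 0.0155
```

servo_tool(series="1 3.5 -1.2 -1.5 0")

```text
time: 12.15
tool_pos: [0.7366, 0.002, 0.422]
ee_rot: [-3.117, -0.103, -0.324]
wrist_force: [-0.5, -0.4, -4.1]
width: 0.0161
```

```bash
python3 st.py
```

```text
12.15 [0.7366 0.002  0.422 ] [-3.1168 -0.1033 -0.3236] [-0.0734  0.5917  0.2781 -0.0018  2.1656  1.8186] w 0.016109766101240094 F [-0.5106 -0.4418 -4.0952]
tilt 6.0861151302262035 yaz -108.39396189462207 Ry [-0.3155 -0.9486 -0.0247] Rz [ 0.1056 -0.0093 -0.9944]
```

servo_tool(series="1 2.7 -0.9 -3 0")

```text
time: 12.23
tool_pos: [0.7383, 0.002, 0.4272]
ee_rot: [-3.11, -0.12, -0.324]
wrist_force: [0.4, 0.7, -5.8]
width: 0.0155
```

servo_tool(series="1 2.7 -0.9 -3 0")

```text
time: 12.32
tool_pos: [0.7371, 0.0019, 0.4419]
ee_rot: [-3.101, -0.149, -0.327]
wrist_force: [0.6, 0.2, -2.7]
width: 0.0155
```

servo_tool(series="1 2.7 -0.9 -3 0")

```text
time: 12.4
tool_pos: [0.7362, 0.002, 0.4571]
ee_rot: [-3.091, -0.179, -0.329]
wrist_force: [-0.1, -0.2, -2.9]
width: 0.0156
```

servo_tool(series="1 3.9 -1.3 0 0")

```text
time: 12.48
tool_pos: [0.7526, 0.002, 0.4541]
ee_rot: [-3.081, -0.21, -0.33]
wrist_force: [0.7, 0.3, -2.3]
width: 0.0161
```

servo_tool(series="1 3.9 -1.3 0 0")

```text
time: 12.57
tool_pos: [0.7745, 0.0016, 0.4403]
ee_rot: [-3.074, -0.231, -0.332]
wrist_force: [0.1, -0.1, -4.9]
width: 0.0158
```

servo_tool(series="1 3.9 -1.3 0 0")

```text
time: 12.65
tool_pos: [0.7938, 0.0012, 0.4284]
ee_rot: [-3.066, -0.251, -0.334]
wrist_force: [0.1, -0.5, -4.7]
width: 0.0161
```

```bash
python3 st.py
```

```text
12.65 [0.7938 0.0012 0.4284] [-3.0663 -0.2505 -0.3335] [-0.074   0.599   0.2745  0.0102  2.0068  1.8264] w 0.016099942661357003 F [ 0.0609 -0.4779 -4.6931]
tilt 14.973898072475656 yaz -108.03954592244045 Ry [-0.3089 -0.9483 -0.0729] Rz [ 0.2582 -0.0099 -0.966 ]
```

Pushing up and outward tilts about 1.8° per row. I'll continue that way to roughly 31°.

servo_tool(series="1 2.8 -0.9 -2.8 0")

```text
time: 12.73
tool_pos: [0.7946, 0.0008, 0.4312]
ee_rot: [-3.062, -0.26, -0.335]
wrist_force: [0.1, 0.0, -6.8]
width: 0.0159
```

servo_tool(series="1 2.8 -0.9 -2.8 0")

```text
time: 12.82
tool_pos: [0.791, 0.0005, 0.4509]
ee_rot: [-3.051, -0.29, -0.337]
wrist_force: [0.1, 0.6, -4.0]
width: 0.0159
```

servo_tool(series="1 2.8 -0.9 -2.8 0")

```text
time: 12.9
tool_pos: [0.7877, 0.0004, 0.4709]
ee_rot: [-3.04, -0.322, -0.341]
wrist_force: [-1.0, 0.1, -1.8]
width: 0.0157
```

servo_tool(series="1 2.8 -0.9 -2.8 0")

```text
time: 12.98
tool_pos: [0.7843, 0.0003, 0.4869]
ee_rot: [-3.03, -0.349, -0.344]
wrist_force: [-0.7, 0.2, -3.2]
width: 0.0157
```

servo_tool(series="1 2.8 -0.9 -2.8 0")

```text
time: 13.07
tool_pos: [0.7812, 0.0001, 0.5016]
ee_rot: [-3.021, -0.373, -0.347]
wrist_force: [1.1, 0.0, -3.1]
width: 0.0157
```

servo_tool(series="1 2.8 -0.9 -2.8 0")

```text
time: 13.15
tool_pos: [0.7778, -0.0001, 0.516]
ee_rot: [-3.012, -0.397, -0.35]
wrist_force: [0.6, -0.2, -3.3]
width: 0.0157
```

servo_tool(series="1 2.8 -0.9 -2.8 0")

```text
time: 13.23
tool_pos: [0.774, -0.0003, 0.5304]
ee_rot: [-3.002, -0.42, -0.354]
wrist_force: [0.7, -0.0, -4.8]
width: 0.0158
```

servo_tool(series="1 2.8 -0.9 -2.8 0")

```text
time: 13.32
tool_pos: [0.7697, -0.0005, 0.5449]
ee_rot: [-2.993, -0.444, -0.358]
wrist_force: [0.7, -0.4, -4.1]
width: 0.0157
```

servo_tool(series="1 2.8 -0.9 -2.8 0")

```text
time: 13.4
tool_pos: [0.7648, -0.0006, 0.5598]
ee_rot: [-2.983, -0.467, -0.362]
wrist_force: [1.4, 0.6, -4.1]
width: 0.0159
```

servo_tool(series="1 0 0 0 0")

```text
time: 13.48
tool_pos: [0.7631, -0.0005, 0.5628]
ee_rot: [-2.982, -0.471, -0.362]
wrist_force: [-1.2, 0.6, -2.5]
width: 0.0157
```

```bash
python3 st.py; python3 orange.py s4
```

```text
13.4833 [ 0.7631 -0.0005  0.5628] [-2.9821 -0.4707 -0.3622] [-0.0898  0.4389  0.2738  0.0348  1.9346  1.8254] w 0.015749837960524676 F [-1.1712  0.5806 -2.4963]
tilt 28.365261622188214 yaz -106.57873828353493 Ry [-0.2825 -0.9488 -0.1415] Rz [ 0.475  -0.0102 -0.8799]
side orange 40 [303.925 348.2  ] [0.451 0.165 0.021] [ 11.  197.5 229. ]
side orange 41 [288.    364.146] [0.451 0.203 0.021] [ 10. 197. 221.]
side brown 136 [483.169  43.162] [ 1.287 -2.38  -0.624] [ 10. 136.  75.]
top orange 17 [300.176  17.412] [ 0.788 -0.045  0.518] [ 14. 192. 173.]
top brown 171 [295.058  27.392] [ 0.774 -0.037  0.512] [ 14. 178. 103.]
```

servo_tool(series="1 3.5 -1.2 -1.5 0")

```text
time: 13.67
tool_pos: [0.7723, -0.0004, 0.5625]
ee_rot: [-2.974, -0.487, -0.366]
wrist_force: [-0.1, 0.3, -3.8]
width: 0.0157
```

servo_tool(series="1 3.5 -1.2 -1.5 0")

```text
time: 13.75
tool_pos: [0.7785, -0.0, 0.5698]
ee_rot: [-2.962, -0.514, -0.371]
wrist_force: [-0.1, -0.7, -4.7]
width: 0.016
```

servo_tool(series="1 3.5 -1.2 -1.5 0")

```text
time: 13.83
tool_pos: [0.7829, 0.0004, 0.5785]
ee_rot: [-2.951, -0.541, -0.377]
wrist_force: [0.0, -0.5, -4.3]
width: 0.0158
```

servo_tool(series="1 0 0 0 0")

```text
time: 13.92
tool_pos: [0.7819, 0.0006, 0.5805]
ee_rot: [-2.95, -0.543, -0.377]
wrist_force: [-0.1, 0.3, -3.7]
width: 0.0157
```

```bash
python3 st.py .546 -.161 .212; python3 - <<'E'
from st import *
from fk import fk,p as fp,least_squares
t=np.arccos(-R[2,2]); x=np.array([.546,-.161,.212]); s=np.sqrt(x[0]**2+x[1]**2-fp[1]**2)
q=least_squares(lambda q:np.r_[fk(q,fp)-[s,x[2]],q.sum()-np.pi+t],[.0,1.5,1.2]).x; print("q at bowl",q)
E
```

```text
13.9167 [0.7819 0.0006 0.5805] [-2.9498 -0.5432 -0.3768] [-0.0891  0.4325  0.2738  0.0405  1.8634  1.8281] w 0.015667845706537963 F [-0.1202  0.3421 -3.6755]
tilt 32.821581575587544 yaz -105.86046519314901 Ry [-0.2696 -0.949  -0.1632] Rz [ 0.5419 -0.0095 -0.8404]
-> [0.546, -0.161, 0.212] [-32.7334  27.7107  18.3332]
q at bowl [-0.3149  1.8367  1.047 ]
```

servo_tool(series="1 -0.2 0.2 0.1 0; 1 -0.9 0.8 0.5 0; 1 -2 1.7 1.1 0; 1 -3.4 2.9 1.9 0; 1 -5.1 4.3 2.9 0; 1 -7.1 6 4 0; 1 -9.2 7.8 5.2 0; 1 -11.5 9.8 6.5 0; 1 -13.9 11.8 7.8 0; 1 -16.4 13.9 9.2 0; 1 -18.8 15.9 10.5 0; 1 -21.2 18 11.9 0; 1 -23.5 19.9 13.2 0; 1 -25.6 21.7 14.4 0; 1 -27.6 23.4 15.5 0; 1 -29.3 24.8 16.4 0; 1 -30.7 26 17.2 0; 1 -31.8 26.9 17.8 0; 1 -32.5 27.5 18.2 0; 1 -32.7 27.7 18.3 0")

```text
time: 15.58
tool_pos: [0.5426, -0.1613, 0.2097]
ee_rot: [-2.952, -0.537, -0.377]
wrist_force: [-1.0, 0.9, -4.0]
width: 0.0158
```

```bash
python3 st.py .546 -.161 .212; python3 orange.py s5
python3 - <<'E'
from h import *
cv2.imwrite("pics/v3.png",np.hstack([cv2.imread("pics/s5top.png")[120:400,270:520],cv2.imread("pics/s5side.png")[50:330,270:570]]))
E
```

```text
15.5833 [ 0.5426 -0.1613  0.2097] [-2.9516 -0.5369 -0.3773] [-0.5656 -0.2697  1.7987  0.3134  1.1346  1.2664] w 0.01577242928163332 F [-1.0121  0.9026 -4.0098]
tilt 32.45179300760299 yaz -106.00094350667203 Ry [-0.272  -0.9485 -0.1622] Rz [ 0.5365 -0.0095 -0.8438]
-> [0.546, -0.161, 0.212] [ 0.3768 -0.1578 -0.0099]
side orange 41 [303.805 348.317] [0.451 0.166 0.021] [ 10. 196. 228.]
side orange 46 [287.109 364.   ] [0.452 0.205 0.02 ] [ 10.  196.  223.5]
side brown 237 [375.705 162.131] [ 0.561 -0.169  0.162] [ 13. 151. 107.]
side brown 14 [290.786 363.214] [0.45  0.198 0.018] [ 10.  135.5 130. ]
top orange 25 [214.8 268. ] [0.459 0.198 0.021] [ 13. 255. 225.]
top orange 23 [231.565 268.826] [0.456 0.159 0.022] [ 13. 255. 220.]
top brown 67 [371.224 206.343] [ 0.584 -0.165  0.164] [ 14. 191. 126.]
top brown 185 [393.443 213.173] [ 0.563 -0.209  0.165] [ 14. 192. 106.]
```

View pics/v3.png

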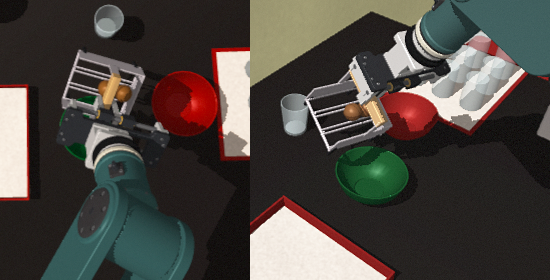

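Both walnuts are still in the sieve, against the back and side walls, and the sieve hangs over the bowl's far side. Now I turn back to pour.

servo_tool(series="1 0 0 0 -0.06; 1 0 0 0 -0.18; 1 0 0 0 -0.3; 1 0 0 0 -0.42; 1 0 0 0 -0.54; 1 0 0 0 -0.66; 1 0 0 0 -0.78; 1 0 0 0 -0.9; 1 0 0 0 -1.02; 1 0 0 0 -1.14; 1 0 0 0 -1.26; 1 0 0 0 -1.38; 1 0 0 0 -1.5; 1 0 0 0 -1.62; 1 0 0 0 -1.74; 1 0 0 0 -1.83; 1 0 0 0 -1.87; 1 0 0 0 -1.87; 1 0 0 0 -1.87; 1 0 0 0 -1.87")

```text
time: 17.35
tool_pos: [0.545, -0.161, 0.2132]
ee_rot: [2.57, -0.003, 1.547]
wrist_force: [0.4, 0.0, -3.5]
width: 0.016
```

```bash
python3 st.py; python3 orange.py s6
python3 - <<'E'
from h import *
cv2.imwrite("pics/v4.png",np.hstack([cv2.imread("pics/s6top.png")[120:400,270:520],cv2.imread("pics/s6side.png")[50:330,270:570]]))
E
```

```text
17.35 [ 0.545  -0.161   0.2132] [ 2.5704 -0.0032  1.5472] [-0.5633 -0.269   1.793   0.3142  1.1345 -0.6019] w 0.016012338290739676 F [ 0.4208  0.0401 -3.5452]
tilt 32.72614398608499 yaz -1.468781670377641 Ry [ 0.841  -0.0216  0.5406] Rz [ 0.5405 -0.0101 -0.8413]
side orange 41 [303.878 348.268] [0.451 0.164 0.021] [ 11. 197. 229.]
side orange 44 [287.5   363.886] [0.451 0.204 0.021] [ 10.  196.5 224. ]
side brown 51 [395.412 136.667] [ 0.53  -0.176  0.237] [ 16. 104. 119.]
side brown 288 [387.038 236.562] [ 0.494 -0.126  0.035] [ 13. 151. 122.]
side brown 14 [290.786 363.214] [0.449 0.198 0.018] [ 11.  136.  129.5]
top orange 25 [214.8 268. ] [0.459 0.198 0.021] [ 13. 255. 225.]
top orange 24 [231.5  268.75] [0.456 0.159 0.021] [ 13. 255. 221.]
top brown 245 [354.143 249.869] [ 0.491 -0.132  0.037] [ 14. 195. 120.]
```

View pics/v4.png

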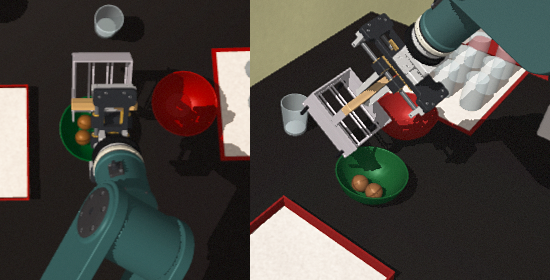

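Both walnuts lie in the green bowl and the sieve is empty. Next I rise, move to the inner limit and untilt.

servo_tool(series="1 0 1 -1.5 0; 1 0 2.5 -4 0; 1 0 4.9 -7.6 0; 1 2.5 3.1 -8.1 0; 1 5.1 1.3 -8.6 0; 1 7.6 -0.4 -9.1 0; 1 10.2 -2.2 -9.6 0; 1 12.7 -4 -10 0; 1 15.2 -5.7 -10.5 0; 1 17.8 -7.5 -11 0; 1 20.3 -9.3 -11.5 0; 1 20.3 -9.3 -11.5 0")

```text
time: 18.45
tool_pos: [0.4058, 0.0509, 0.2587]
ee_rot: [2.573, -0.008, 1.558]
wrist_force: [1.3, 0.7, -4.3]
width: 0.0164
```

servo_tool(series="1 0 -4 0 0")

```text
time: 18.53
tool_pos: [0.3884, 0.0507, 0.244]
ee_rot: [2.571, -0.002, 1.55]
wrist_force: [-0.4, 0.0, -2.1]
width: 0.016
```

servo_tool(series="1 0 -4 0 0")

```text
time: 18.62
tool_pos: [0.3767, 0.0581, 0.2186]
ee_rot: [2.605, 0.006, 1.541]
wrist_force: [-0.4, -0.5, -5.3]
width: 0.0155
```

servo_tool(series="1 0 -4 0 0")

```text
time: 18.7
tool_pos: [0.367, 0.0687, 0.1994]
ee_rot: [2.623, 0.014, 1.535]
wrist_force: [0.7, 0.3, -4.0]
width: 0.016
```

servo_tool(series="1 0 -4 0 0")

```text
time: 18.78
tool_pos: [0.3547, 0.081, 0.1802]
ee_rot: [2.64, 0.024, 1.529]
wrist_force: [0.2, 0.7, -4.3]
width: 0.0158
```

```bash
python3 st.py
```

```text
18.7833 [0.3547 0.081  0.1802] [2.6403 0.0236 1.5288] [ 0.1987 -0.7559  2.1117 -0.1401  1.3035  0.2384] w 0.015819823085861606 F [ 0.2361  0.7072 -4.3383]
tilt 28.7514641704902 yaz -1.6641641370427884 Ry [ 0.8767 -0.0255  0.4804] Rz [ 0.4793 -0.0409 -0.8767]
```

servo_tool(series="1 -1.2 -2 -3.4 0")

```text
time: 18.87
tool_pos: [0.3331, 0.0831, 0.1813]
ee_rot: [2.696, 0.043, 1.527]
wrist_force: [-3.8, -0.9, -12.1]
width: 0.0158
```

servo_tool(series="1 -1.2 -2.8 -2.8 0")

```text
time: 18.95
tool_pos: [0.3253, 0.0886, 0.2105]
ee_rot: [2.693, 0.053, 1.518]
wrist_force: [1.4, 0.4, -1.4]
width: 0.0156
```

servo_tool(series="1 -1.2 -3.2 -2.2 0")

```text
time: 19.03
tool_pos: [0.3112, 0.0964, 0.2271]
ee_rot: [2.699, 0.064, 1.509]
wrist_force: [0.1, 1.0, -2.1]
width: 0.016
```

servo_tool(series="1 -1.2 -3.2 -2.2 0")

```text
time: 19.12
tool_pos: [0.291, 0.1049, 0.2382]
ee_rot: [2.715, 0.079, 1.501]
wrist_force: [-0.3, 0.8, -3.1]
width: 0.0159
```

```bash
python3 st.py
```

```text
19.1167 [0.291  0.1049 0.2382] [2.7154 0.0791 1.5009] [ 0.4767 -0.756   1.976  -0.2799  1.5862  0.4774] w 0.015856905932223792 F [-0.2783  0.8156 -3.0756]
tilt 24.807672161226442 yaz -1.9490530779457 Ry [ 0.9106 -0.031   0.4121] Rz [ 0.4073 -0.1006 -0.9077]
```

```bash
python3 st.py .368 -.091 .25; python3 - <<'E'
from st import *
for e in(0,.3): print(100*R.T@(.0417*np.array([-.971*np.cos(e),.24*np.cos(e),np.sin(e)])))
E
```

```text
19.1167 [0.291  0.1049 0.2382] [2.7154 0.0791 1.5009] [ 0.4767 -0.756   1.976  -0.2799  1.5862  0.4774] w 0.015856905932223792 F [-0.2783  0.8156 -3.0756]
tilt 24.807672161226442 yaz -1.9490530779457 Ry [ 0.9106 -0.031   0.4121] Rz [ 0.4073 -0.1006 -0.9077]
-> [0.368, -0.091, 0.25] [-19.0404   8.1084   4.038 ]
[ 0.7135 -3.7182 -1.75  ]
[ 0.5843 -3.0443 -2.7904]
```

servo_tool(series="1 -3 1.5 0.6 0; 1 -6.5 3 1.3 0; 1 -10 4.5 2 0; 1 -13.2 5.8 2.7 0; 1 -16.2 7 3.4 0; 1 -19 8.1 4 0; 1 -19 8.1 4 0")

```text
time: 19.7
tool_pos: [0.3685, -0.101, 0.2504]
ee_rot: [2.714, 0.085, 1.483]
wrist_force: [-0.0, -0.1, -3.0]
width: 0.0157
```

servo_tool(series="1 0.7 -3.5 -2 0")

```text
time: 19.78
tool_pos: [0.3375, -0.087, 0.252]
ee_rot: [2.727, 0.076, 1.494]
wrist_force: [-0.8, 0.1, -2.5]
width: 0.0155
```

servo_tool(series="1 0.7 -3.5 -2 0")

```text
time: 19.87
tool_pos: [0.3224, -0.0803, 0.2608]
ee_rot: [2.757, 0.071, 1.5]
wrist_force: [-0.2, -0.0, -4.6]
width: 0.016
```

servo_tool(series="1 0.7 -3.5 -2 0")

```text
time: 19.95
tool_pos: [0.3126, -0.0767, 0.2744]
ee_rot: [2.778, 0.069, 1.504]
wrist_force: [-0.1, 0.3, -3.8]
width: 0.0158
```

servo_tool(series="1 0.7 -3.5 -2 0")

```text
time: 20.03
tool_pos: [0.3006, -0.0726, 0.2884]
ee_rot: [2.803, 0.065, 1.507]
wrist_force: [0.1, 0.2, -3.5]
width: 0.0158
```

```bash
cat >> st.py <<'E'
    t=np.arctan2(R[1,2],R[0,2]); a=np.arctan2(p[1],p[0]); print("tilt az",np.degrees(t),"tcp az",np.degrees(a),"r",np.hypot(p[0],p[1]))
    for e in(0,.3): print("push",e,100*R.T@(.0417*np.array([-np.cos(a)*np.cos(e),-np.sin(a)*np.cos(e),np.sin(e)])))
    print("side+",100*R.T@(.01*np.array([-np.sin(a),np.cos(a),0])))
E
python3 st.py
```

```text
20.0333 [ 0.3006 -0.0726  0.2884] [2.8035 0.0649 1.5069] [-0.5323 -0.7561  1.8516  0.0963  1.7144 -0.4497] w 0.015789795771142347 F [ 0.1096  0.227  -3.476 ]
tilt 19.71435038120376 yaz -2.351748002286734 Ry [ 0.9428 -0.0387  0.331 ] Rz [ 0.3271 -0.0823 -0.9414]
tilt az -14.112511025939272 tcp az -13.584835648415902 r 0.30925768014732646
push 0 [ 0.7173 -3.8595 -1.4066]
push 0.3 [ 0.6053 -3.2792 -2.5039]
side+ [ 0.983   0.1838 -0.0031]
```

servo_tool(series="1 0.7 -4 -0.8 0")

```text
time: 20.12
tool_pos: [0.2906, -0.0705, 0.2935]
ee_rot: [2.827, 0.062, 1.509]
wrist_force: [-0.6, 0.6, -2.9]
width: 0.0157
```

servo_tool(series="1 0.7 -4 -0.8 0")

```text
time: 20.2
tool_pos: [0.279, -0.068, 0.2955]
ee_rot: [2.858, 0.056, 1.511]
wrist_force: [0.8, -0.3, -3.5]
width: 0.0156
```

servo_tool(series="1 0.7 -4 -0.6 0")

```text
time: 20.28
tool_pos: [0.2676, -0.0657, 0.2984]
ee_rot: [2.886, 0.051, 1.513]
wrist_force: [0.2, 0.0, -3.3]
width: 0.0157
```

servo_tool(series="1 0.7 -4 -0.6 0")

```text
time: 20.37
tool_pos: [0.2559, -0.0634, 0.3027]
ee_rot: [2.915, 0.046, 1.515]
wrist_force: [0.3, 0.2, -3.9]
width: 0.0156
```

servo_tool(series="1 0.7 -4 -0.6 0")

```text
time: 20.45
tool_pos: [0.2436, -0.0611, 0.309]
ee_rot: [2.943, 0.04, 1.516]
wrist_force: [0.3, -0.4, -3.1]
width: 0.0156
```

```bash
python3 st.py
```

```text
20.45 [ 0.2436 -0.0611  0.309 ] [2.9427 0.0402 1.5158] [-0.5623 -0.7562  1.7816  0.0656  1.9221 -0.4828] w 0.015617151908884337 F [ 0.3062 -0.3809 -3.1169]
tilt 11.625904444956213 yaz -2.6844597067091587 Ry [ 0.9792 -0.0459  0.1975] Rz [ 0.1952 -0.0502 -0.9795]
tilt az -14.433571834331568 tcp az -14.082199088953177 r 0.2511909233665275
push 0 [ 0.7903 -4.0073 -0.8403]
push 0.3 [ 0.7054 -3.585  -2.0098]
side+ [ 0.9811  0.1937 -0.0012]
```

servo_tool(series="1 -0.1 0.4 3 0; 1 -0.2 0.8 6.5 0; 1 -0.3 1.2 9.5 0; 1 -0.3 1.4 10.5 0")

```text
time: 20.78
tool_pos: [0.277, -0.0694, 0.2039]
ee_rot: [2.948, 0.037, 1.516]
wrist_force: [-1.9, 0.4, -3.5]
width: 0.016
```

servo_tool(series="1 0.8 -4 -0.8 0")

```text
time: 20.87
tool_pos: [0.259, -0.0647, 0.2075]
ee_rot: [2.97, 0.032, 1.518]
wrist_force: [-0.8, -0.0, -2.5]
width: 0.0161
```

servo_tool(series="1 0.8 -4 -0.8 0")

```text
time: 20.95
tool_pos: [0.2471, -0.0618, 0.216]
ee_rot: [2.996, 0.029, 1.518]
wrist_force: [0.8, 0.3, -2.7]
width: 0.0155
```

servo_tool(series="1 0.8 -4 -0.8 0")

```text
time: 21.03
tool_pos: [0.2371, -0.0594, 0.2246]
ee_rot: [3.02, 0.025, 1.518]
wrist_force: [0.5, -0.1, -2.9]
width: 0.0158
```

servo_tool(series="1 0.8 -4 -0.7 0")

```text
time: 21.12
tool_pos: [0.2263, -0.0565, 0.2331]
ee_rot: [3.047, 0.02, 1.519]
wrist_force: [0.6, -0.6, -3.7]
width: 0.0153
```

```bash
python3 st.py
```

```text
21.1167 [ 0.2263 -0.0565  0.2331] [3.0469 0.0205 1.5188] [-0.5292 -0.7566  1.9252  0.0266  1.8794 -0.469 ] w 0.015290980170148526 F [ 0.6302 -0.6212 -3.6649]
tilt 5.548353328022588 yaz -2.8682553169065015 Ry [ 0.9943 -0.0498  0.0945] Rz [ 0.0933 -0.0253 -0.9953]
tilt az -15.154253960125429 tcp az -14.020309966021316 r 0.23322486498594178
push 0 [ 0.7984 -4.073  -0.4031]
push 0.3 [ 0.7375 -3.7746 -1.6116]
side+ [ 0.9813  0.1925 -0.0019]
```

servo_tool(series="1 0.8 -4 0.3 0")

```text
time: 21.2
tool_pos: [0.2174, -0.0543, 0.2339]
ee_rot: [3.072, 0.017, 1.519]
wrist_force: [0.2, -1.1, -3.0]
width: 0.0157
```

servo_tool(series="1 0.8 -4 0.3 0")

```text
time: 21.28
tool_pos: [0.2073, -0.0513, 0.233]
ee_rot: [3.101, 0.011, 1.519]
wrist_force: [-0.6, 0.1, -4.4]
width: 0.0158
```

servo_tool(series="1 0 0 0 0")

```text
time: 21.37
tool_pos: [0.2072, -0.0512, 0.2326]
ee_rot: [3.102, 0.01, 1.52]
wrist_force: [0.3, 0.3, -3.5]
width: 0.0157
```

```bash
python3 st.py
```

```text
21.3667 [ 0.2072 -0.0512  0.2326] [3.1021 0.0103 1.5197] [-0.5259 -0.7567  1.9235  0.0095  1.9349 -0.4714] w 0.01573562976445026 F [ 0.2501  0.2512 -3.538 ]
tilt 2.3402584047863697 yaz -2.906864839801249 Ry [ 0.9979 -0.0507  0.0395] Rz [ 0.0389 -0.0123 -0.9992]
tilt az -17.525563574926675 tcp az -13.877685697697927 r 0.21339477806228757
push 0 [ 0.7919 -4.0906 -0.1699]
push 0.3 [ 0.7438 -3.8592 -1.3936]
side+ [ 0.9817  0.1902 -0.0026]
```

servo_tool(series="1 0.8 -4 0 0")

```text
time: 21.45
tool_pos: [0.1973, -0.0483, 0.2361]
ee_rot: [3.129, 0.005, 1.52]
wrist_force: [0.1, 0.3, -3.6]
width: 0.0157
```

servo_tool(series="1 0.2 -1 0 0")

```text
time: 21.53
tool_pos: [0.1942, -0.0474, 0.2384]
ee_rot: [3.137, 0.004, 1.52]
wrist_force: [-0.1, -0.7, -4.3]
width: 0.0157
```

servo_tool(series="1 0 0 0 0")

```text
time: 21.62
tool_pos: [0.1946, -0.0476, 0.2382]
ee_rot: [3.136, 0.004, 1.52]
wrist_force: [-0.3, -0.1, -5.2]
width: 0.0159
```

```bash
python3 st.py .46 .145 .30; python3 - <<'E'
from h import *
np.set_printoptions(precision=3,suppress=True)
# tray outline: corners of the red rim's outer edge, at z=.03
im=cv2.imread("pics/top0.png"); hsv=cv2.cvtColor(im,cv2.COLOR_BGR2HSV)
m=(((hsv[...,0]<8)|(hsv[...,0]>172))&(hsv[...,1]>120)).astype(np.uint8); m[:,:150]=0;m[:,310:]=0;m[:195]=0;m[330:]=0
k,l,s,c=cv2.connectedComponentsWithStats(m); i=1+s[1:,4].argmax(); v,u=np.nonzero(l==i)
W=np.array([atz("top",a,b,.03)[:2] for a,b in zip(u,v)],np.float32); print("tray",cv2.minAreaRect(W))
for q in((214.8,268),(231.5,268.7)): print(atz("top",*q,.014))
E
```

```text
21.6167 [ 0.1946 -0.0476  0.2382] [3.1357 0.004  1.5199] [-0.5248 -0.7564  1.9116 -0.0009  1.9793 -0.4743] w 0.01591817279266039 F [-0.2897 -0.0574 -5.2211]
tilt 0.4067609471174532 yaz -2.9131946725134603 Ry [ 0.9987 -0.0508  0.0059] Rz [ 0.0057 -0.0043 -1.    ]
-> [0.46, 0.145, 0.3] [20.5588 25.5653 -6.1146]
tilt az -37.04037116708075 tcp az -13.743701166311917 r 0.20031020151429782
push 0 [ 0.7835 -4.0957 -0.0272]
push 0.3 [ 0.7436 -3.9055 -1.2583]
side+ [ 0.9822  0.1879 -0.0028]
tray ((0.47258758544921875, 0.15381880104541779), (0.3139452040195465, 0.27128395438194275), 89.63554382324219)
[0.459 0.201 0.014]
[0.457 0.161 0.014]
```

The sieve is upright to within 0.4°. I take it back over the tray, square to it, with its feet clear of the candies.

servo_tool(series="1 1 1.2 -1 -0.01; 1 3 3.7 -2 -0.02; 1 5.8 7.1 -2 -0.03; 1 8.6 10.5 -2 -0.04; 1 11.4 14 -2 -0.05; 1 14.2 17.4 -2 -0.05; 1 17 20.8 -2 -0.05; 1 19.5 23.9 -1 -0.05; 1 20.8 25.5 1.5 -0.05; 1 21.1 25.9 4.5 -0.05; 1 21.1 25.9 7 -0.05; 1 21.1 25.9 8 -0.05; 1 21.1 25.9 8 -0.05; 1 21.1 25.9 8 -0.05")

```text
time: 22.78
tool_pos: [0.4636, 0.15, 0.1575]
ee_rot: [3.139, 0.002, 1.57]
wrist_force: [0.6, 0.4, -1.4]
width: 0.0158
```

```bash
python3 st.py .464 .15 .1125; python3 orange.py s7
```

```text
22.7833 [0.4636 0.15   0.1575] [3.1388 0.0024 1.5695] [ 0.1987 -0.04    1.5956 -0.0029  1.5837  0.1999] w 0.01584226900190889 F [ 0.6357  0.4017 -1.4179]
tilt 0.21311871513684152 yaz -0.07165484853466675 Ry [ 1.     -0.0013  0.0028] Rz [ 0.0028 -0.0024 -1.    ]
-> [0.464, 0.15, 0.1125] [0.0072 0.0247 4.5002]
tilt az -40.3146314234948 tcp az 17.9324248373062 r 0.4872977886133939
push 0 [-1.2889 -3.9658 -0.0082]
push 0.3 [-1.2343 -3.7852 -1.2401]
side+ [ 0.951  -0.3091 -0.0032]
side orange 39 [304.385 347.   ] [0.452 0.165 0.023] [ 11. 198. 162.]
side orange 26 [288.692 363.654] [0.451 0.201 0.021] [ 10. 198. 224.]
side brown 1510 [496.215  24.593] [ 1.229 -2.378 -0.485] [ 10. 135.  91.]
side brown 85 [383.859 230.   ] [ 0.503 -0.14   0.03 ] [ 13. 148. 126.]
side brown 139 [399.712 232.216] [ 0.475 -0.155  0.033] [ 13. 145.  93.]
side brown 108 [291.287 301.667] [0.455 0.185 0.177] [ 16. 103. 134.]
side brown 18 [304.667 343.944] [0.457 0.159 0.022] [ 11.  167.5 144. ]
top brown 243 [364.506 246.267] [ 0.501 -0.155  0.036] [ 14. 192. 116.]
```

servo_tool(series="1 0 0 1.5 0; 1 0 0 3 0; 1 0 0 4 0; 1 0 0 4 0; 1 0 0 4 0")

```text
time: 23.3
tool_pos: [0.4636, 0.1499, 0.1179]
ee_rot: [3.138, 0.003, 1.57]
wrist_force: [0.7, -0.0, -2.9]
width: 0.0158
```

servo_tool(series="1 0 0 0.1 0; 1 0 0 0.2 0; 1 0 0 0.2 0")

```text
time: 23.55
tool_pos: [0.4639, 0.15, 0.1159]
ee_rot: [3.138, 0.002, 1.57]
wrist_force: [-0.0, -0.7, -3.5]
width: 0.0159
```

servo_tool(series="1 0 0 0.1 0; 1 0 0 0.2 0; 1 0 0 0.2 0")

```text
time: 23.8
tool_pos: [0.4633, 0.1499, 0.1129]
ee_rot: [3.14, 0.003, 1.57]
wrist_force: [-0.2, -0.2, -3.7]
width: 0.0158
```

```bash
python3 - <<'E'
from h import *
save("side","s8side");save("top","s8top")
a=cv2.resize(cv2.imread("pics/s8top.png")[195:330,160:310],None,fx=2.4,fy=2.4)
b=cv2.resize(cv2.imread("pics/s8side.png")[220:400,200:400],None,fx=2,fy=2)
h=max(a.shape[0],b.shape[0]);f=lambda i:cv2.copyMakeBorder(i,0,h-i.shape[0],0,0,cv2.BORDER_CONSTANT)
cv2.imwrite("pics/v5.png",np.hstack([f(a),f(b)]))
E
```

```text
(no output)
```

View pics/v5.png

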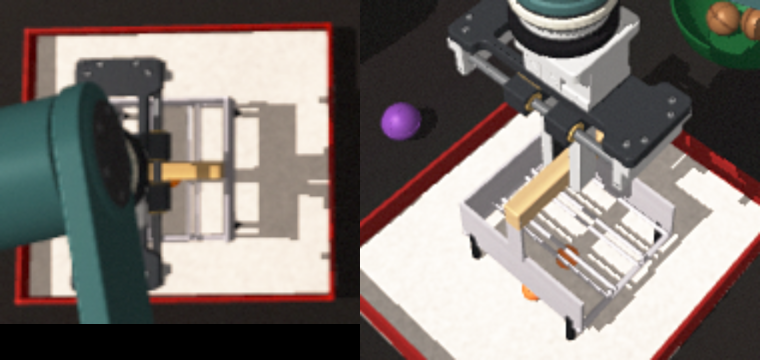

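The empty sieve hangs level just above the tray floor. One candy is under it and the other beside its side wall, both clear of the feet. I lower it the last few millimetres.

servo_tool(series="1 0 0 0.1 0; 1 0 0 0.2 0; 1 0 0 0.2 0")

```text
time: 24.15
tool_pos: [0.4638, 0.1503, 0.1123]
ee_rot: [3.138, 0.002, 1.57]
wrist_force: [-0.9, 0.6, 2.1]
width: 0.0156
```

servo_tool(series="1 0 0 0.1 0; 1 0 0 0.1 0")

```text
time: 24.32
tool_pos: [0.464, 0.1507, 0.112]
ee_rot: [3.137, 0.001, 1.57]
wrist_force: [-1.7, 1.2, 7.0]
width: 0.0158
```

servo_tool(series="1 0 0 -0.15 0; -1 0 0 -0.15 0; -1 0 0 -0.15 0; -1 0 0 -0.15 0; -1 0 0 -0.15 0; -1 0 0 -0.15 0; -1 0 0 -0.15 0; -1 0 0 -0.15 0; -1 0 0 -1 0; -1 0 0 -3 0; -1 0 0 -6 0; -1 0 0 -9.5 0; -1 0 0 -13 0; -1 0 0 -15 0; -1 0 0 -15 0")

```text
time: 25.57
tool_pos: [0.4654, 0.1509, 0.2671]
ee_rot: [3.128, 0.0, 1.57]
wrist_force: [-0.0, 0.1, 1.1]
width: 0.0941
```

servo_tool(series="-1 0 -2 0 0; -1 0 -5 0 0; -1 0 -9 0 0; -1 0 -13 0 0; -1 0 -16 0 0; -1 0 -17 0 0; -1 0 -17 0 0")

```text
time: 26.15
tool_pos: [0.2917, 0.1506, 0.2597]
ee_rot: [3.138, 0.002, 1.572]
wrist_force: [0.4, 0.2, -0.4]
width: 0.0939
```

```bash
python3 st.py|head -2; python3 orange.py s9; python3 - <<'E'
from h import *
a=cv2.imread("pics/s9top.png")[110:340,150:500]
b=cv2.resize(cv2.imread("pics/s9side.png")[130:400,170:470],None,fx=1.4,fy=1.4)
h=max(a.shape[0],b.shape[0]);f=lambda i:cv2.copyMakeBorder(i,0,h-i.shape[0],0,0,cv2.BORDER_CONSTANT)
cv2.imwrite("pics/v6.png",np.hstack([f(a),f(b)]))
P=cloud("top",np.load("pics/s9top.npy"))
m=(P[...,2]>.105)&(P[...,2]<.16); m[:,:190]=0;m[:,285:]=0;m[:200]=0;m[300:]=0; Q=P[m]
print("handle",len(Q),np.median(Q[:,2]),cv2.minAreaRect(Q[:,:2].astype(np.float32)))
for v in(1,-1):
    y=np.median(Q[:,1]); k=(Q[:,1]-y)*v>.03; print(np.median(Q[k],0))
hsv=cv2.cvtColor(cv2.imread("pics/s9top.png"),cv2.COLOR_BGR2HSV)
m=((hsv[...,0]<8)|(hsv[...,0]>172))&(hsv[...,1]>120)&(P[...,2]>.05)&(P[...,2]<.07); k=np.zeros_like(m);k[180:300,415:488]=1; print("red",cv2.minEnclosingCircle(P[m&k][:,:2].astype(np.float32)))
E
```

```text
26.15 [0.2917 0.1506 0.2597] [3.1379 0.0022 1.5715] [ 0.3067 -0.4247  1.7013 -0.0034  1.8622  0.3051] w 0.09389963533185505 F [ 0.3675  0.2266 -0.4256]
tilt 0.24816023759421696 yaz 0.04095962330556031 Ry [1.     0.0007 0.0037] Rz [ 0.0037 -0.0022 -1.    ]
side brown 21 [393.19 234.81] [ 0.483 -0.145  0.024] [ 13. 152. 120.]
side brown 69 [315.464 296.957] [0.455 0.131 0.13 ] [ 16. 105. 119.]
side brown 36 [298.806 312.306] [0.455 0.17  0.132] [ 16. 103. 118.]
side brown 16 [289.188 321.125] [0.455 0.193 0.134] [ 16.  104.  118.5]
side brown 27 [282.704 328.481] [0.455 0.207 0.129] [ 16. 104. 118.]
side brown 15 [305.533 344.133] [0.455 0.159 0.023] [ 11. 170. 126.]
side brown 19 [302.053 348.053] [0.455 0.168 0.022] [ 11. 200. 140.]
top brown 237 [364.464 245.958] [ 0.503 -0.155  0.036] [ 14. 194. 121.]
handle 455 0.13799354026428248 ((0.46490874886512756, 0.1514693647623062), (0.01599680632352829, 0.12117522954940796), 0.025340791791677475)
[0.46481377 0.19560243 0.13789854]
[0.4648008  0.10199761 0.13787696]
red ((0.5493289828300476, -0.36044371128082275), 0.0750739574432373)
```

View pics/v6.png

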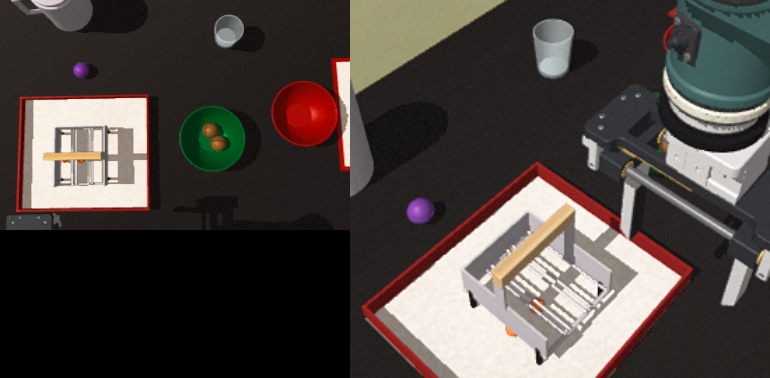

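The sieve stands level in the tray with its handle top at z = 0.138 at both ends, as at the start. Both candies are on the tray, both walnuts are in the green bowl, and the red bowl and glass are untouched. Handing in.

```bash
python3 -c "
from bench import robot
print(robot.close_job())"
```

```text
the job is handed in; nothing more can be done
None
```

The job is done and handed in at about 26 s of the 51 s allowed; the interface gave no verdict. I shook the sieve over the tray until both candies dropped. I then poured both walnuts into the green bowl and stood the empty sieve upright back in the tray.

- **Tilting:** moves only turn the tool about its own axis. I tilted the gripper to about 33° by pushing past the arm's outer reach limit in small steps, and took the tilt out the same way at the inner limit.
- **One hiccup:** the first try at untilting slid sideways, so I repositioned the arm and then it worked.
- **Sieve:** it stands at (0.465, 0.151), with the handle level at z = 0.138 at both ends, as at the start. The gripper is open and clear of it.
- **Candies and walnuts:** both candies were last measured on the tray floor, just before I set the sieve down. In the final picture one is under the sieve and the other by its side wall. Both walnuts are in the green bowl.
- **Bystanders:** the red bowl measured within 1 mm of its starting place. I judged the glass only by eye, and it looked unmoved.
- **Forces:** the readings at the end of each move stayed under about 15 N.
- **Disagreement:** the two cameras differed by about 5 mm on the candies' positions, which did not matter. None of the last checks failed.

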